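Open the jam jar in the one-handed clamp

ROBOT

A 6-joint arm with a two-finger parallel gripper is mounted at the origin on a cart in front of the work surface, level with it; the furniture and walls round the work are solid. World frame = base frame: x ahead of the robot, y to its left, z up, the work surface at z = 0. Lengths are in mm, angles in rad, forces in N, time in s.
With the tool pointing down it reaches from about 350 to 775 mm from the base axis. Payload 7.3 kg.
Tool frame: the origin (TCP) lies at the very end of the fingers, on their centre line; the grasp point (between the pads) lies bot.grip_point_offset behind it (bot.grip_point_offset is the distance from the TCP to the grasp point, in mm); z points along the fingers, y is the line along which they close (so a half turn about z gives the same grasp; the last joint's range is limited). The gripper opens to 92 mm and grips with 3 to 60 N. Pads are 19 mm wide; open, the fingers measure 130 mm over their backs; the gripper's body (75 mm by 190 mm) begins 47 mm behind the grasp point.
Start: joints at [-0.146, 0.342, 1.524, -0, 1.275, -0.146], TCP at [525.019, 0.019, 226.741] pointing down, gripper open.
Joint ranges: [-2.53, 2.53], [-0.77, 2.02], [0.04, 2.7], [-1, 4.14], [0.28, 2.66], [-3.11, 3.11]. Speed limits (rad/s): [2.57, 2.57, 3.14, 3.14, 3.14, 3.14].

INTERFACE

Orientations are given as [roll, pitch, yaw] about the fixed x, y, z axes, in that order (R = Rz(yaw) Ry(pitch) Rx(roll)).
In Python, from plant import bot gives the robot as it stands. The module is installed in compiled form; this text tells all that it offers.
- The arm moves only by the tool carry_out, never from a script. Its argument "plan" is a list of rows, each an object of numbers: "tx", "ty", "tz": the shift along the world's x, y, z in mm; "rx", "ry", "rz": the turn, a rotation vector about the world's x, y, z in rad. A call has 1 to 12 rows; each row shifts and turns the commanded pose from where the row before left it; what a row does not reach is not made up. A row lasts 1/10 s, in which the tool goes at most 50 mm and 8.59 degrees, less where a joint would pass 70% of its speed; a pose out of reach is approached as far as the arm can. A call with a gripper value outside its range is refused whole. "gripper" is the closure, from 0 (fully open) to 1 (shut), set as the call begins (left out, the last holds). The fingers move at their own pace and stop on an object; the grip force is fixed at half the most. Time passes only in rows, so rows that do not move let the fingers close. It gives the time, the measured TCP pose, the force, the opening and the grip force at its end, in the units of the state.
- bot.get_obs(): the state, without advancing time (a new reading comes with each control period).
- bot.capture(name): name is "scene" or "side" or "wrist"; returns the picture (400x640x3 uint8, red, green, blue); there is no depth.
- bot.camera_model(name): a dict with "camera_matrix" (3x3 intrinsics, pixels), "R" (3x3) and "t" (3): a world point X has camera coordinates R X + t. Camera axes: x right, y down, z forward; pixel columns grow to the right and rows downward; lengths in mm; the calibration is good to about 2 mm. A picture is of the moment at which its call begins: read the wrist's pose just before it. camera_model takes no time and is no camera call; for the wrist camera it gives the pose at the moment of the call.
- bot.close_job(): hands the job in; it is judged then, once.
The state is a dict: "time": time; "joint_positions": joint angles; "dq": joint speeds; "tau": joint torques, N m; "tool_pos": TCP position; "tcp_rot": TCP orientation; "contact_force": force on the tool from outside, world axes, zero at the start; "moment": the same for the moment, N m; "grip_width": finger opening in mm; "finger_force": force on a finger pad.
Only numpy, scipy, OpenCV 4.12 (cv2) and the standard library are available. Lean on these libraries where they do the work, as an engineer would, in place of code of your own. Each camera call takes 0.05 s, during which the arm holds its last target. There are 200 camera calls.

TASK

Stand the closed jam jar on the black mat of the jar clamp, let go, then slide the jaw with the orange knob up until the jar's flat sides lie flush against both jaws, so that it cannot turn. Twist the tight red lid anticlockwise only until its lugs come free (about a sixth of a turn, not on to the next stops) and lift it straight off with the jar still flush in the clamp. Finish while still gripping the lid, held still and level right above the jar's mouth with two to three centimetres between them; leave the other things on the worktop where they are.

Things in the scene. Friction and masses are not known exactly. Their poses are not given: they have to be found in the camera images.
- jar: Square glass jam jar, 0.42 kg, dark red inside, pale labels on two of its sides; loose. Body 66 x 66 mm (its x and y axes are square to the flat sides), 82 mm high; sloping shoulder up to 93 mm, round neck 51 mm across, rim at 109 mm. Origin: centre of its underside, z up. Unclamped, it slips and turns with its lid.
- lid: Red round twist-off lid, 63 mm across, 18 mm high, 30 g; locked on the jar at the start (the jar may be carried by it). Origin: centre of its open lower edge; z towards its top face (18 mm above the origin). Closed, the origin is 97 mm above the jar's underside and the lower edge 4 mm above the jar's shoulder, so fingertips may reach about 18 mm below the lid's top.
- jar_mouth (a point): Centre of the jar's mouth at the rim, 109 mm above its underside. Three neck ridges hold the lid's three lugs, pressed up by a springy seal: it turns against up to 0.5 N m. Anticlockwise from above the lugs come free after 0.85 to 1.05 rad (it varies): it turns easily and can rise (6 mm clears the ridges); at 1.35 rad it nears the next stops: too far. Play 1 mm.
- clamp: One-handed jar clamp, fast on the worktop: white board 170 x 320 mm. Origin: centre of its underside; y along the board towards the dark fixed jaw, z up. Board top at 22 mm. Black non-slip mat 92 (x) x 100 mm (y), top at z = 24 mm, in front of the fixed jaw from y = 25 to 125 mm, x = 0; the jar's middle is at y = 92 mm when it touches the fixed jaw.
- fixed_jaw (a point): Middle of the rubber face of the fixed jaw (104 mm wide, square to the clamp's y axis, which points from the mat into this jaw; upper edge of the jaw 73 mm above the worktop). Axes as the clamp's.
- slide_face (a point): Middle of the rubber face of the sliding jaw (96 mm wide, upper edge 72 mm above the worktop), which faces the fixed jaw; axes as the clamp's.
- slide_jaw (a joint): Travel of the sliding jaw towards the fixed jaw, m, 0 to 0.075. At 0 the two faces are 126 mm apart; it starts at 0 to 0.03; at 0.060 the jaws are closed on the 66 mm jar. It moves stiffly (about 15 N) and stays where it is left.
- knob_grip (a point): Grip point on the axis of the orange knob of the sliding jaw: an upright ribbed knob 30 mm across between 48 and 80 mm above the worktop, 88 mm behind the jaw's face; the point is 66 mm above the worktop. Under the knob, from 37 mm down, is the jaw's slide (46 mm wide).
- mug_1: Orange mug, 101 mm tall, at the right beyond the jar; a bystander, loose; leave it alone. Origin: middle of its underside.
- tin_1: Small green tin, 57 mm across, 72 mm tall, at the back; a bystander, loose; leave it alone. Origin: middle of its underside.
- bananas_1: Bunch of bananas, 160 x 200 x 60 mm, back left; a bystander, loose; leave it alone. Origin: middle of its underside.
- egg_timer: Red and white egg timer, 65 mm, by the hob; a bystander, loose; leave it alone. Origin: middle of its underside.
- lemon_1: Lemon, 83 mm long, beyond the right end of the clamp; a bystander, loose; leave it alone. Origin: middle of its underside.
- teaspoon_1: Teaspoon, 132 mm, near the front edge; a bystander, loose; leave it alone. Origin: middle of its underside.
Mind the look-alikes: they are no part of the job. Several things have the shape of the lid; the one meant has the colours described above.

How it is judged (in metres and radians):
On the way, in this order (a step that is already met when the one before it is completed fails the run):
1. the closed jar stands upright on the clamp's mat, between the jaws (height (world z) of jar between 0.018 and 0.034 m and angle between jar's own z axis and vertical below 0.06 rad and x of jar in the frame of clamp between -0.03 and 0.03 m and z of lid in the frame of jar below 0.0985 m and horizontal distance between lid and jar below 0.004 m and y of jar in the frame of fixed_jaw between -0.1 and -0.028 m and y of jar in the frame of slide_face above 0.028 m and contact force between the fingers and lid below 0.1 N and contact force between the fingers and jar below 0.1 N), for 0.1 s.
2. the jaws are closed: flat sides of the still closed jar flush (within 2 mm) against both (height (world z) of jar between 0.018 and 0.034 m and angle between jar's own z axis and vertical below 0.06 rad and x of jar in the frame of clamp between -0.03 and 0.03 m and z of lid in the frame of jar below 0.0985 m and horizontal distance between lid and jar below 0.004 m and y of jar in the frame of fixed_jaw above -0.035 m and y of jar in the frame of slide_face below 0.035 m and (angle between the y axis of jar and the y axis of clamp, either way round below 0.05 rad or angle between the x axis of jar and the y axis of clamp, either way round below 0.05 rad)), for 0.2 s.
3. the lid has come free of its ridges while the jar stays flush in the clamp (within 4 mm) (height (world z) of jar between 0.018 and 0.034 m and angle between jar's own z axis and vertical below 0.06 rad and x of jar in the frame of clamp between -0.03 and 0.03 m and y of jar in the frame of fixed_jaw above -0.037 m and y of jar in the frame of slide_face below 0.037 m and (angle between the y axis of jar and the y axis of clamp, either way round below 0.09 rad or angle between the x axis of jar and the y axis of clamp, either way round below 0.09 rad) and z of lid in the frame of jar above 0.1035 m and horizontal distance between lid and jar below 0.01 m), for 0.05 s.
At the end, for the whole second after the job is handed in: Jar upright on the mat, flat sides within 4 mm and 0.09 rad of both jaws; the gripper holds the lid (over 2 N), still, level within 0.15 rad, within 15 mm of the jar's axis, its edge 10 to 50 mm above the rim, touching only the fingers; the robot does not touch the jar (height (world z) of jar between 0.018 and 0.034 m and angle between jar's own z axis and vertical below 0.06 rad and x of jar in the frame of clamp between -0.03 and 0.03 m and y of jar in the frame of fixed_jaw above -0.037 m and y of jar in the frame of slide_face below 0.037 m and (angle between the y axis of jar and the y axis of clamp, either way round below 0.09 rad or angle between the x axis of jar and the y axis of clamp, either way round below 0.09 rad) and z of lid in the frame of jar between 0.1185 and 0.159 m and horizontal distance between lid and jar below 0.015 m and angle between lid's own z axis and vertical below 0.15 rad and contact force between the fingers and lid above 2 N and contact force between each of lid, the arm and jar below 0.1 N and linear speed of each of lid, jar below 0.02 m/s); the arm keeps its last pose, push and grip.
It fails at once if the lid is turned on past its free range, to the next stops (over 1.5 rad from the jar's x axis) while still on the neck (angle between the x axis of lid and the x axis of jar, either way round above 1.5 rad and z of lid in the frame of jar below 0.1035 m).
It fails at once if the jar is tipped by more than 20 degrees (angle between jar's own z axis and vertical above 0.35 rad).
It fails at once if the mug, tin, bananas, egg timer, lemon or teaspoon is moved by more than 4 cm (distance of any of mug_1, tin_1, bananas_1, egg_timer, lemon_1, teaspoon_1 from where it was at the start of the episode above 0.04 m).
It also fails if it takes over 72 s, if anything falls off the work surface, if the arm or the gripper's body presses on something with over 40 N, if the wrist force passes 120 N, or if a joint passes its speed limit or range.

## Working session

There is one attempt and no reset: what is moved stays moved. The work goes in short steps, Python scripts to look and compute and a tool call to move; the robot and the scene stay as the last step left them, time stands still between calls to the robot, and variables do not carry over. Pictures are saved under pics/ and viewed, at most 10 in all, crops included, and the job is handed in when it is done.

Besides the shell and the picture viewer there is one more tool, called by a JSON object that holds its "method" and its "body". carry_out: Moves the arm, as the interface text tells. Its arguments: {"type":"object","properties":{"plan":{"type":"array"},"gripper":{"type":"number"}},"required":["plan"]}

```bash
mkdir -p pics
cat > h.py <<'E'
import numpy as np, cv2
from plant import bot
def snap(n,f):
    m=bot.camera_model(n); im=bot.capture(n); cv2.imwrite(f'pics/{f}.png',im[:,:,::-1]); np.savez(f'pics/{f}.npz',K=m['camera_matrix'],R=m['R'],t=m['t']); return im
def mod(f):
    d=np.load(f'pics/{f}.npz'); return d['K'],d['R'],d['t']
def plane(f,uv,z):
    K,R,t=mod(f); o=-R.T@t; d=R.T@np.linalg.solve(K,[uv[0],uv[1],1.]); return o+d*(z-o[2])/d[2]
def tri(obs):
    A=np.zeros((3,3));b=np.zeros(3)
    for f,uv in obs:
        K,R,t=mod(f);o=-R.T@t;d=R.T@np.linalg.solve(K,[uv[0],uv[1],1.]);d/=np.linalg.norm(d);P=np.eye(3)-np.outer(d,d);A+=P;b+=P@o
    X=np.linalg.solve(A,b); return X
def proj(f,X):
    K,R,t=mod(f);p=K@(R@np.asarray(X,float)+t);return p[:2]/p[2]
E
python3 - <<'E'
from h import *
for n in('scene','side','wrist'):
    snap(n,n+'0')
    K,R,t=mod(n+'0');print(n,K[0,0],-R.T@t,R[2])
print(bot.grip_point_offset,bot.get_obs())
E
```

```text
scene 369.7898175767519 [  12.73093815 -756.10715302  607.07640437] [ 0.50718191  0.71882778 -0.47545045]
side 376.9797089794122 [ 142.49832262 -619.98084007  648.94263878] [ 0.45863556  0.6604444  -0.59453058]
wrist 280.6238672202755 [525.81016729  68.31783219 385.36939769] [-0.0018997  -0.2547387  -0.96700806]
18.8 {'time': 0.15, 'joint_positions': array([-1.45978017e-01,  3.42581679e-01,  1.52477388e+00, -2.56094270e-05,
        1.27539924e+00, -1.46000553e-01]), 'dq': array([-0.00026733, -0.0009952 , -0.00334531, -0.00152359, -0.00048192,
       -0.00150594]), 'tau': array([ 7.52666965e-04, -4.31470585e+01, -2.44352603e+01,  7.18239485e-02,
        5.38185902e-02, -1.32920518e-04]), 'tool_pos': array([5.24704575e+02, 6.93570804e-02, 2.26203027e+02]), 'tcp_rot': array([-3.14043931e+00, -1.44840678e-04,  1.57082625e+00]), 'contact_force': array([ 0.07138883, -0.73917988,  0.4144315 ]), 'moment': array([ 0.0315185 ,  0.02054227, -0.03101126]), 'finger_force': 0.0, 'grip_width': 91.61873194300117}
```

View pics/scene0.png

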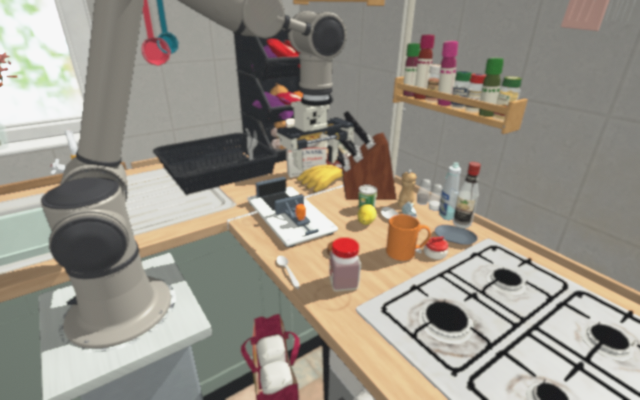

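View pics/side0.png

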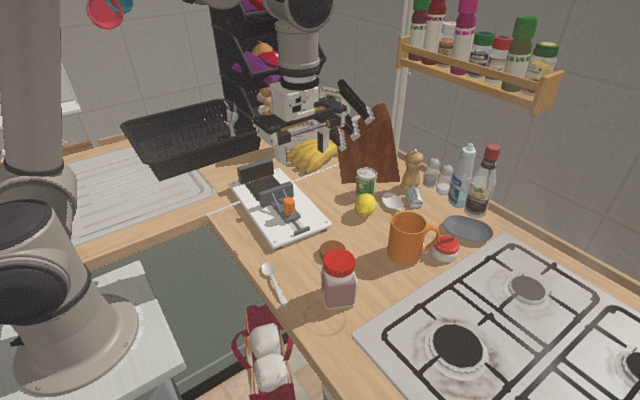

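View pics/wrist0.png

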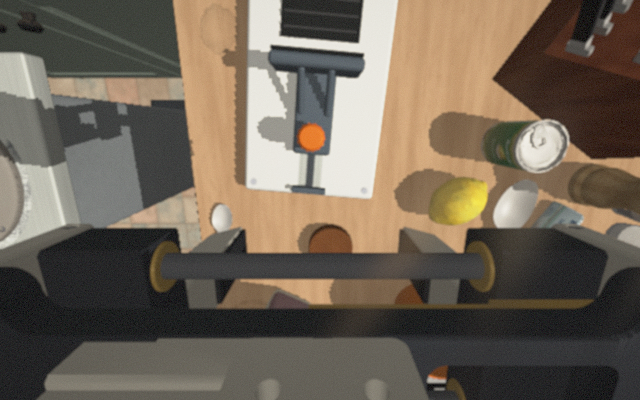

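Scene: the jar with the red lid is at (345,248), side (340,262). Candidates for the lid, in side pixels: red jar lid (340,262), brown disc behind it (332,247), red/white egg timer (445,245), orange knob (289,205), and spice caps on the shelf. I choose the red one on the jar. The wrist view shows the clamp: knob (312,137), sliding jaw (317,60), brown disc (330,240).

Run:
```python
from h import *
im={}
c={}
for f,(u,v) in {'scene0':(345,246),'side0':(340,262)}.items():
    a=cv2.imread(f'pics/{f}.png');h=cv2.cvtColor(a,cv2.COLOR_BGR2HSV)
    m=(((h[...,0]<6)|(h[...,0]>172))&(h[...,1]>140)&(h[...,2]>110)).astype(np.uint8)
    n,l,s,ce=cv2.connectedComponentsWithStats(m);k=l[v,u];print(f,s[k],ce[k]);c[f]=ce[k]
    print(plane(f,ce[k],107))
print(tri(list(c.items())))
# knob
print('knob',plane('wrist0',(312,137),80),plane('side0',(289,201),80),tri([('wrist0',(312,137)),('side0',(289,201))]))
for n,p in dict(bl=(250,186),br=(371,196)).items(): print(n,plane('wrist0',p,22))
for n,p in dict(jl=(272,50),jr=(362,56)).items(): print(n,plane('wrist0',p,72))
a=cv2.imread('pics/side0.png')[225:325,290:390];cv2.imwrite('pics/c1.png',cv2.resize(a,None,fx=5,fy=5,interpolation=2))
```

```text
scene0 [332 238  27  20 439] [344.9476082  247.23690205]
[ 467.83929063 -209.898602    107.        ]
side0 [323 249  32  28 733] [338.71350614 262.3888131 ]
[ 467.70404059 -211.00148037  107.        ]
[ 466.36564159 -212.16914121  108.85757812]
knob [514.53985792  58.26125024  80.        ] [511.09957971  50.97552317  80.        ] [514.58310047  57.92690914  74.23278924]
bl [429.89951631  -6.76459153  22.        ]
br [590.28016566 -20.33142304  22.        ]
jl [474.58635104 143.85314181  72.        ]
jr [565.80912971 138.26424845  72.        ]
```

View pics/c1.png

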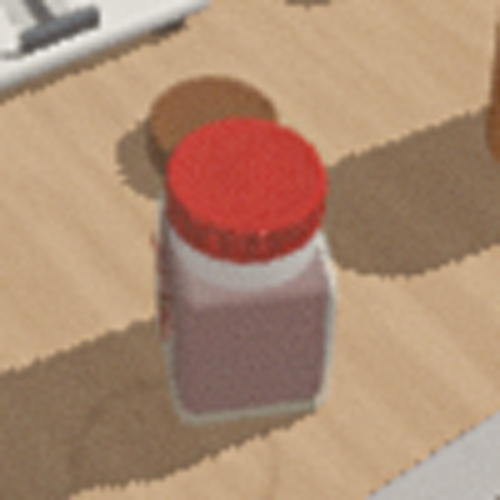

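The crop shows the red ribbed lid on a square jar with dark contents, and the brown disc as a separate decoy behind it. Now I take wrist views on the way to the jar.

{"method": "carry_out", "body": {"plan": [{"ty": -35, "tx": -5}, {"ty": -35, "tx": -5}, {"ty": -30, "tx": -5}, {}, {}, {}]}}

```text
invalid input at $.plan[0]: expected keys tx, ty, tz, rx, ry, rz
```

Run:
```python
from h import *
snap('wrist','w1')
```

{"method": "carry_out", "body": {"plan": [{"ty": -35, "tx": -6, "tz": 5}, {"ty": -35, "tx": -6, "tz": 5}, {"ty": -35, "tx": -6, "tz": 5}, {"ty": -35, "tx": -6, "tz": 5}, {"ty": -35, "tx": -6, "tz": 5}, {"ty": -35, "tx": -6, "tz": 5}, {"ty": -30, "tx": -7}, {}, {}, {}]}}

```text
invalid input at $.plan[0]: expected keys tx, ty, tz, rx, ry, rz
```

Run:
```python
from h import *
snap('wrist','w2'); print(bot.get_obs()['tool_pos'])
a=cv2.imread('pics/w1.png')[0:235,130:480];b=cv2.imread('pics/w2.png')[0:235,130:480]
cv2.imwrite('pics/c2.png',cv2.resize(np.hstack([a,b]),None,fx=1.14,fy=1.14))
a=cv2.imread('pics/w1.png')[0:220,200:460];cv2.imwrite('pics/c3.png',cv2.resize(a,None,fx=2.7,fy=2.7,interpolation=2))
a=cv2.imread('pics/w2.png')[0:235,200:460];cv2.imwrite('pics/c4.png',cv2.resize(a,None,fx=2.5,fy=2.5,interpolation=2))
```

```text
[5.24835180e+02 6.48150047e-02 2.26417427e+02]
```

View pics/c3.png

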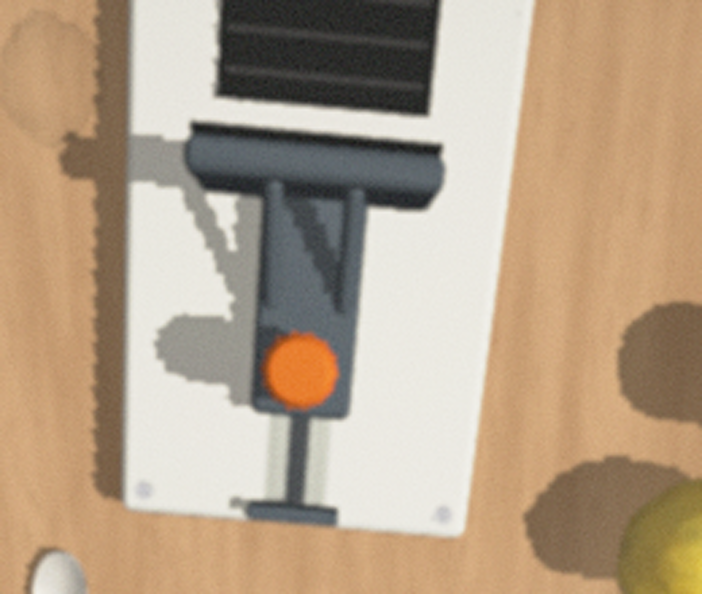

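View pics/c4.png

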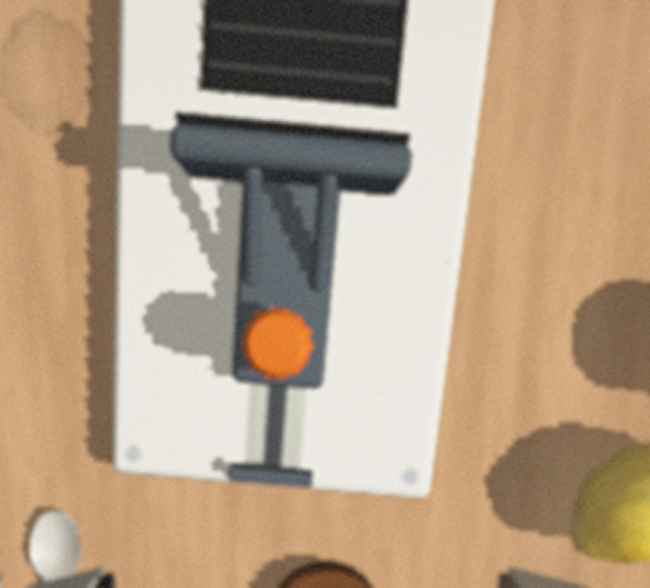

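{"method": "carry_out", "body": {"plan": [{"tx": -5, "ty": 40, "tz": 5, "rx": 0, "ry": 0, "rz": 0}, {"tx": 0, "ty": 40, "tz": 5, "rx": 0, "ry": 0, "rz": 0}, {"tx": 0, "ty": 40, "tz": 5, "rx": 0, "ry": 0, "rz": 0}, {"tx": 0, "ty": 0, "tz": 0, "rx": 0, "ry": 0, "rz": 0}, {"tx": 0, "ty": 0, "tz": 0, "rx": 0, "ry": 0, "rz": 0}, {"tx": 0, "ty": 0, "tz": 0, "rx": 0, "ry": 0, "rz": 0}]}}

```text
time: 0.85
tool_pos: [519.9, 119.1, 241.4]
tcp_rot: [-3.141, 0.001, 1.57]
contact_force: [-0.1, -0.5, 0.0]
grip_width: 91.8
finger_force: 0.0
```

Run:
```python
from h import *
snap('wrist','w3'); print(bot.get_obs()['tool_pos'])
```

```text
[519.96753904 118.8816056  241.44363641]
```

{"method": "carry_out", "body": {"plan": [{"tx": -5, "ty": -44, "tz": 0, "rx": 0, "ry": 0, "rz": 0}, {"tx": -5, "ty": -44, "tz": 0, "rx": 0, "ry": 0, "rz": 0}, {"tx": -5, "ty": -44, "tz": 0, "rx": 0, "ry": 0, "rz": 0}, {"tx": -5, "ty": -44, "tz": 0, "rx": 0, "ry": 0, "rz": 0}, {"tx": -5, "ty": -44, "tz": 0, "rx": 0, "ry": 0, "rz": 0}, {"tx": -5, "ty": -44, "tz": 0, "rx": 0, "ry": 0, "rz": 0}, {"tx": -5, "ty": -44, "tz": 0, "rx": 0, "ry": 0, "rz": 0}, {"tx": -5, "ty": -44, "tz": 0, "rx": 0, "ry": 0, "rz": 0}, {"tx": -5, "ty": -44, "tz": 0, "rx": 0, "ry": 0, "rz": 0}, {"tx": -5, "ty": -44, "tz": 0, "rx": 0, "ry": 0, "rz": 0}, {"tx": 0, "ty": 0, "tz": 0, "rx": 0, "ry": 0, "rz": 0}, {"tx": 0, "ty": 0, "tz": 0, "rx": 0, "ry": 0, "rz": 0}]}}

```text
time: 2.1
tool_pos: [468.8, -321.4, 241.1]
tcp_rot: [-3.141, -0.001, 1.567]
contact_force: [-0.1, -0.0, 0.6]
grip_width: 91.6
finger_force: 0.0
```

Run:
```python
from h import *
snap('wrist','w4'); print(bot.get_obs()['tool_pos'])
a=cv2.imread('pics/w3.png')[0:235,190:450];b=cv2.imread('pics/w4.png')[0:235,190:450]
cv2.imwrite('pics/c5.png',cv2.resize(np.hstack([a,b]),None,fx=800/520,fy=800/520,interpolation=2))
cv2.imwrite('pics/c5.png',cv2.resize(np.vstack([a,b]),(660,600),interpolation=2)) if 0 else None
```

```text
[ 469.22677044 -320.25474152  241.35983435]
```

View pics/c5.png

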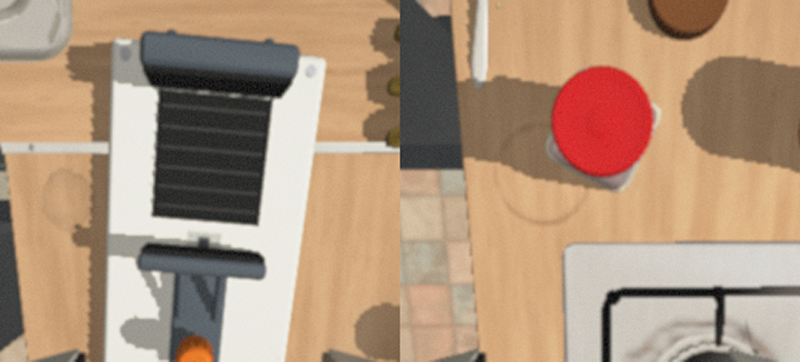

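View: left half (w3) shows mat corners (153,215),(258,224), board top corners (113,40),(324,60); right half (w4) shows the red lid at (602,122) with jar corners peeking out at (547,147), (622,188), (660,110).

Run:
```python
from h import *
from scipy.optimize import least_squares
P=[('w1',(246.7,188.1),(-85,-160,22)),('w1',(371.5,198.1),(85,-160,22)),('w1',(280,35.6),(-46,25,24)),('w1',(358.5,42.6),(46,25,24)),
('w3',(289.5,139.8),(-46,25,24)),('w3',(357.7,145.6),(46,25,24)),('w3',(263.5,26),(-85,160,22)),('w3',(400.7,39),(85,160,22))]
def W(p,X): c,s=np.cos(p[2]),np.sin(p[2]); return [p[0]+c*X[0]-s*X[1],p[1]+s*X[0]+c*X[1],X[2]]
f=lambda p:np.concatenate([proj(n,W(p,X))-uv for n,uv,X in P])
r=least_squares(f,[510,146,-.07],loss='soft_l1');p=r.x;print('clamp',p,f(p).round(1))
k=tri([('w1',(311.5,137.4)),('side0',(289,201))]);print('knob',plane('w1',(311.5,137.4),80),k)
c,s=np.cos(p[2]),np.sin(p[2]);inv=lambda q:(c*(q[0]-p[0])+s*(q[1]-p[1]),-s*(q[0]-p[0])+c*(q[1]-p[1]))
print('knob in clamp',inv(plane('w1',(311.5,137.4),80)))
for uv in((271.5,45.9),(363.3,54.1)): print('slide face',inv(plane('w1',uv,72)))
print('fixed edge?',inv(plane('w3',(190+145/1.538,77/1.538),73)),'target',W(p,(0,88,24)))
# matching two-view mat heights
print(tri([('w1',(280,35.6)),('w3',(289.5,139.8))]),tri([('w1',(358.5,42.6)),('w3',(357.7,145.6))]))
a=cv2.imread('pics/w4.png');h=cv2.cvtColor(a,cv2.COLOR_BGR2HSV)
m=(((h[...,0]<6)|(h[...,0]>172))&(h[...,1]>160)&(h[...,2]>110)).astype(np.uint8)
n,l,st,ce=cv2.connectedComponentsWithStats(m);k=l[79,321];print(st[k],ce[k])
el=cv2.fitEllipse(np.argwhere(l==k)[:,::-1].astype(np.float32)) if 0 else None
for z in(106,115):print('lid',plane('w4',ce[k],z))
print('lid tri',tri([('w4',ce[k]),('side0',(338.7,262.4)),('scene0',(344.9,247.2))]))
q=[plane('w4',(190+(u-400)/1.538,v/1.538),82)[:2] for u,v in((547,147),(622,188),(660,110))]
for i in(0,1):d=q[i+1]-q[i];print(q[i],np.hypot(*d),np.arctan2(d[1],d[0]))
print(q[2])
b=a[40:130,270:375];cv2.imwrite('pics/c6.png',cv2.resize(b,None,fx=6,fy=6,interpolation=2))
```

```text
clamp [ 5.20421113e+02  1.41768213e+02 -8.11666637e-02] [-2.   0.9  0.7  1.  -0.1  0.   0.7  0.2 -0.9  0.7  0.5  0.6 -1.7 -3.4
  2.1 -3.7]
knob [514.09749477  57.83039545  80.        ] [514.22552358  57.45944619  74.6677941 ]
knob in clamp (np.float64(0.5026745174169589), np.float64(-84.17418086355622))
slide face (np.float64(-46.40397300550359), np.float64(2.0789253743780045))
slide face (np.float64(46.74137365826184), np.float64(2.054295015941615))
fixed edge? (np.float64(-49.62948299285893), np.float64(120.77378976676607)) target [np.float64(527.5559396618584), np.float64(229.47849913457924), 24]
[476.99577397 171.13634273  21.65786716] [567.74737713 163.60930389  22.16408932]
[ 289   43   65   72 3637] [320.95765741  78.3137201 ]
lid [ 468.84609148 -207.07398343  106.        ]
lid [ 468.88502141 -208.48785787  115.        ]
lid tri [ 469.36624297 -207.65497958  104.46284409]
[ 430.87336195 -220.23590611] 59.115524612292745 -0.4863063022283201
[ 483.13533918 -247.86435135] 56.994022700119494 1.1071048179145055
[ 508.62607886 -196.88846671]
```

View pics/c6.png

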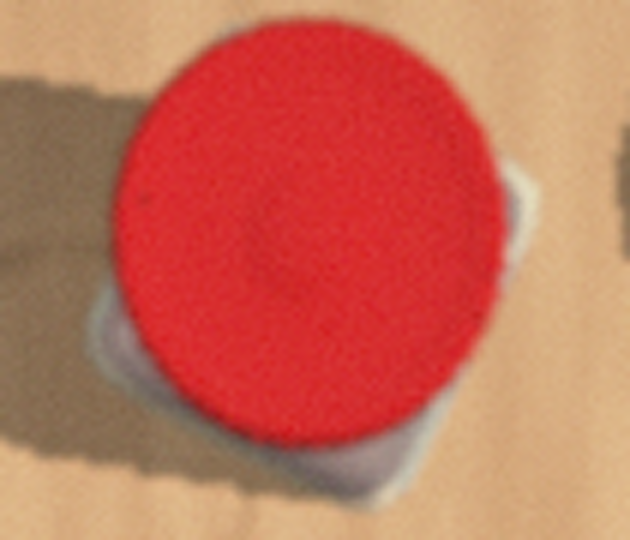

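Close crop: red lid centred at (310,232), with the square body under it, corners (95,340), (375,505), (540,205). Jar yaw ≈ -0.49, clamp yaw ≈ -0.08. Lid centre is about (469,-208), and its height agrees. Going over the jar and down.

{"method": "carry_out", "body": {"plan": [{"tx": 0, "ty": 28, "tz": 0, "rx": 0, "ry": 0, "rz": 0}, {"tx": 0, "ty": 28, "tz": 0, "rx": 0, "ry": 0, "rz": 0}, {"tx": 0, "ty": 28, "tz": 0, "rx": 0, "ry": 0, "rz": 0}, {"tx": -1, "ty": 28, "tz": -10, "rx": 0, "ry": 0, "rz": 0}, {"tx": 0, "ty": 0, "tz": -30, "rx": 0, "ry": 0, "rz": 0}, {"tx": 0, "ty": 0, "tz": -30, "rx": 0, "ry": 0, "rz": 0}, {"tx": 0, "ty": 0, "tz": -25, "rx": 0, "ry": 0, "rz": 0}, {"tx": 0, "ty": 0, "tz": -20, "rx": 0, "ry": 0, "rz": 0}, {"tx": 0, "ty": 0, "tz": -16, "rx": 0, "ry": 0, "rz": 0}, {"tx": 0, "ty": 0, "tz": -10, "rx": 0, "ry": 0, "rz": 0}, {"tx": 0, "ty": 0, "tz": 0, "rx": 0, "ry": 0, "rz": 0}, {"tx": 0, "ty": 0, "tz": 0, "rx": 0, "ry": 0, "rz": 0}]}}

```text
time: 3.35
tool_pos: [469.3, -207.7, 101.4]
tcp_rot: [3.141, 0.0, 1.571]
contact_force: [-0.1, 0.2, 0.8]
grip_width: 91.6
finger_force: 0.0
```

Run:
```python
from h import *
snap('side','s1');print(bot.get_obs()['contact_force'])
a=cv2.imread('pics/s1.png')[150:340,250:450];cv2.imwrite('pics/c7.png',cv2.resize(a,None,fx=3,fy=3,interpolation=2))
```

```text
[0.27682089 0.06005889 0.29293119]
```

{"method": "carry_out", "body": {"gripper": 1, "plan": [{"tx": 0, "ty": 0, "tz": 0, "rx": 0, "ry": 0, "rz": 0}, {"tx": 0, "ty": 0, "tz": 0, "rx": 0, "ry": 0, "rz": 0}, {"tx": 0, "ty": 0, "tz": 0, "rx": 0, "ry": 0, "rz": 0}, {"tx": 0, "ty": 0, "tz": 0, "rx": 0, "ry": 0, "rz": 0}, {"tx": 0, "ty": 0, "tz": 0, "rx": 0, "ry": 0, "rz": 0}, {"tx": 0, "ty": 0, "tz": 0, "rx": 0, "ry": 0, "rz": 0}, {"tx": 0, "ty": 0, "tz": 0, "rx": 0, "ry": 0, "rz": 0}, {"tx": 0, "ty": 0, "tz": 0, "rx": 0, "ry": 0, "rz": 0}]}}

```text
time: 4.2
tool_pos: [468.8, -208.0, 100.8]
tcp_rot: [-3.141, 0.0, 1.571]
contact_force: [-3.1, -1.5, 3.2]
grip_width: 62.5
finger_force: 30.0
```

{"method": "carry_out", "body": {"plan": [{"tx": 0, "ty": 0, "tz": 20, "rx": 0, "ry": 0, "rz": 0}, {"tx": 0, "ty": 0, "tz": 30, "rx": 0, "ry": 0, "rz": 0}, {"tx": 0, "ty": 0, "tz": 30, "rx": 0, "ry": 0, "rz": 0}, {"tx": 0, "ty": 0, "tz": 30, "rx": 0, "ry": 0, "rz": 0}, {"tx": 3, "ty": 12, "tz": 0, "rx": 0, "ry": 0, "rz": 0.025}, {"tx": 3, "ty": 20, "tz": 0, "rx": 0, "ry": 0, "rz": 0.025}, {"tx": 3, "ty": 25, "tz": 0, "rx": 0, "ry": 0, "rz": 0.025}, {"tx": 3, "ty": 28, "tz": 0, "rx": 0, "ry": 0, "rz": 0.025}, {"tx": 3, "ty": 28, "tz": 0, "rx": 0, "ry": 0, "rz": 0.025}, {"tx": 3, "ty": 28, "tz": 0, "rx": 0, "ry": 0, "rz": 0.025}, {"tx": 3, "ty": 28, "tz": 0, "rx": 0, "ry": 0, "rz": 0.025}, {"tx": 3, "ty": 28, "tz": 0, "rx": 0, "ry": 0, "rz": 0.025}]}}

```text
time: 5.4
tool_pos: [492.0, -8.7, 208.3]
tcp_rot: [-3.139, -0.002, 1.773]
contact_force: [1.4, -0.5, -3.9]
grip_width: 62.4
finger_force: 30.0
```

{"method": "carry_out", "body": {"plan": [{"tx": 3.4, "ty": 28, "tz": 0, "rx": 0, "ry": 0, "rz": 0.02}, {"tx": 3.4, "ty": 28, "tz": 0, "rx": 0, "ry": 0, "rz": 0.02}, {"tx": 3.4, "ty": 28, "tz": 0, "rx": 0, "ry": 0, "rz": 0.02}, {"tx": 3.4, "ty": 28, "tz": 0, "rx": 0, "ry": 0, "rz": 0.02}, {"tx": 3.4, "ty": 28, "tz": 0, "rx": 0, "ry": 0, "rz": 0.02}, {"tx": 3.4, "ty": 28, "tz": 0, "rx": 0, "ry": 0, "rz": 0.02}, {"tx": 3.4, "ty": 25, "tz": 0, "rx": 0, "ry": 0, "rz": 0.02}, {"tx": 3.4, "ty": 20, "tz": 0, "rx": 0, "ry": 0, "rz": 0.02}, {"tx": 3.4, "ty": 15, "tz": 0, "rx": 0, "ry": 0, "rz": 0.02}, {"tx": 3.4, "ty": 10, "tz": 0, "rx": 0, "ry": 0, "rz": 0.02}, {"tx": 0, "ty": 0, "tz": 0, "rx": 0, "ry": 0, "rz": 0}, {"tx": 0, "ty": 0, "tz": 0, "rx": 0, "ry": 0, "rz": 0}]}}

```text
time: 6.6
tool_pos: [526.8, 226.5, 210.1]
tcp_rot: [-3.14, 0.0, 1.971]
contact_force: [-0.1, -0.6, -5.5]
grip_width: 62.3
finger_force: 30.0
```

Run:
```python
from h import *
snap('side','s2');o=bot.get_obs();print(o['tool_pos'],o['tcp_rot'],o['contact_force'],o['finger_force'])
snap('wrist','w5')
a=cv2.imread('pics/s2.png')[60:260,200:400];a=cv2.resize(a,None,fx=3,fy=3,interpolation=2)[:,:400]
b=cv2.resize(cv2.imread('pics/w5.png'),(640,400))[:, 140:500]
b=cv2.copyMakeBorder(b,0,200,0,40,0)
cv2.imwrite('pics/c8.png',np.hstack([a,b]))
```

```text
[526.87694627 226.26933194 210.39127957] [-3.14083836e+00  2.50831660e-04  1.97004817e+00] [-0.64173116 -0.42848634 -3.29259759] 29.996346537955105
```

View pics/c8.png

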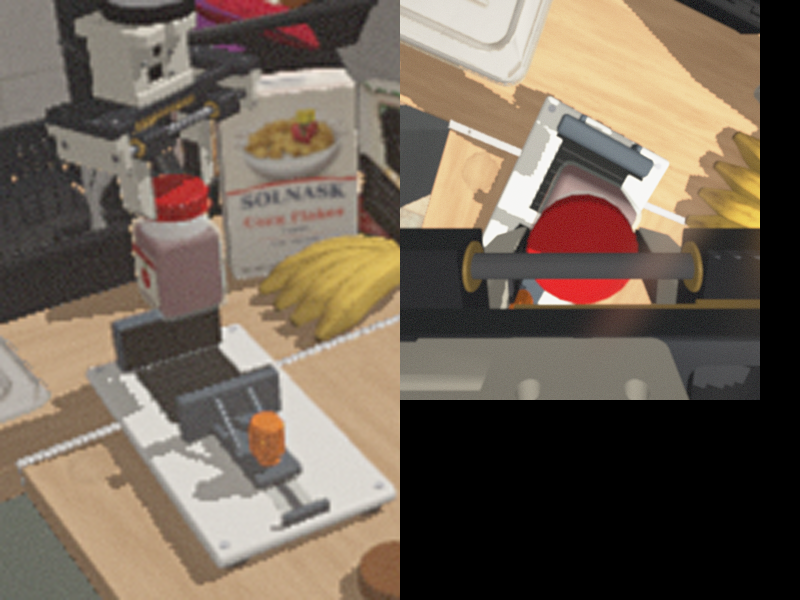

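The picture shows the jar held upright above the mat, its sides about parallel to the fixed jaw (wrist half: jaw edge (560,140)-(648,178), jar edge (570,168)-(635,195)), with the bananas clear. Now lowering, a couple of mm farther from the fixed jaw.

{"method": "carry_out", "body": {"plan": [{"tx": 0.5, "ty": -2, "tz": -15, "rx": 0, "ry": 0, "rz": 0}, {"tx": 0, "ty": 0, "tz": -20, "rx": 0, "ry": 0, "rz": 0}, {"tx": 0, "ty": 0, "tz": -20, "rx": 0, "ry": 0, "rz": 0}, {"tx": 0, "ty": 0, "tz": -15, "rx": 0, "ry": 0, "rz": 0}, {"tx": 0, "ty": 0, "tz": -7, "rx": 0, "ry": 0, "rz": 0}, {"tx": 0, "ty": 0, "tz": -4, "rx": 0, "ry": 0, "rz": 0}, {"tx": 0, "ty": 0, "tz": -2, "rx": 0, "ry": 0, "rz": 0}, {"tx": 0, "ty": 0, "tz": 0, "rx": 0, "ry": 0, "rz": 0}, {"tx": 0, "ty": 0, "tz": 0, "rx": 0, "ry": 0, "rz": 0}]}}

```text
time: 7.6
tool_pos: [527.9, 225.1, 128.4]
tcp_rot: [3.14, 0.0, 1.971]
contact_force: [0.0, -0.3, -4.8]
grip_width: 62.2
finger_force: 30.0
```

{"method": "carry_out", "body": {"plan": [{"tx": 0, "ty": 0, "tz": -1, "rx": 0, "ry": 0, "rz": 0}, {"tx": 0, "ty": 0, "tz": -1, "rx": 0, "ry": 0, "rz": 0}, {"tx": 0, "ty": 0, "tz": -0.5, "rx": 0, "ry": 0, "rz": 0}, {"tx": 0, "ty": 0, "tz": 0, "rx": 0, "ry": 0, "rz": 0}, {"tx": 0, "ty": 0, "tz": 0, "rx": 0, "ry": 0, "rz": 0}]}}

```text
time: 8.1
tool_pos: [527.5, 225.0, 125.2]
tcp_rot: [3.142, -0.0, 1.971]
contact_force: [0.9, -0.4, -4.7]
grip_width: 62.3
finger_force: 30.0
```

{"method": "carry_out", "body": {"plan": [{"tx": 0, "ty": 0, "tz": -0.7, "rx": 0, "ry": 0, "rz": 0}, {"tx": 0, "ty": 0, "tz": -0.7, "rx": 0, "ry": 0, "rz": 0}, {"tx": 0, "ty": 0, "tz": 0, "rx": 0, "ry": 0, "rz": 0}, {"tx": 0, "ty": 0, "tz": 0, "rx": 0, "ry": 0, "rz": 0}]}}

```text
time: 8.5
tool_pos: [527.6, 225.0, 124.8]
tcp_rot: [3.141, 0.0, 1.971]
contact_force: [-2.2, -2.0, 5.5]
grip_width: 62.6
finger_force: 30.0
```

The mat now carries it (force rose from -4.7 to +5.5 N). Releasing and lifting.

{"method": "carry_out", "body": {"gripper": 0, "plan": [{"tx": 0, "ty": 0, "tz": 0, "rx": 0, "ry": 0, "rz": 0}, {"tx": 0, "ty": 0, "tz": 0, "rx": 0, "ry": 0, "rz": 0}, {"tx": 0, "ty": 0, "tz": 0, "rx": 0, "ry": 0, "rz": 0}, {"tx": 0, "ty": 0, "tz": 0, "rx": 0, "ry": 0, "rz": 0}, {"tx": 0, "ty": 0, "tz": 0, "rx": 0, "ry": 0, "rz": 0}, {"tx": 0, "ty": 0, "tz": 0, "rx": 0, "ry": 0, "rz": 0}, {"tx": 0, "ty": 0, "tz": 15, "rx": 0, "ry": 0, "rz": 0}, {"tx": 0, "ty": 0, "tz": 25, "rx": 0, "ry": 0, "rz": 0}, {"tx": 0, "ty": 0, "tz": 25, "rx": 0, "ry": 0, "rz": 0}, {"tx": 0, "ty": 0, "tz": 25, "rx": 0, "ry": 0, "rz": 0}, {"tx": 0, "ty": 0, "tz": 0, "rx": 0, "ry": 0, "rz": 0}]}}

```text
time: 9.6
tool_pos: [529.3, 225.5, 217.6]
tcp_rot: [3.134, 0.001, 1.971]
contact_force: [-0.0, 0.1, 0.3]
grip_width: 92.1
finger_force: 0.0
```

Run:
```python
from h import *
snap('side','s3');snap('wrist','w6');o=bot.get_obs();print(o['tool_pos'],o['tcp_rot'],o['joint_positions'])
for f in('s3','w6'):
    a=cv2.imread(f'pics/{f}.png');h=cv2.cvtColor(a,cv2.COLOR_BGR2HSV)
    m=((h[...,0]>=6)&(h[...,0]<14)&(h[...,1]>190)&(h[...,2]>150)).astype(np.uint8)
    n,l,st,ce=cv2.connectedComponentsWithStats(m)
    for i in range(1,n):
        if st[i][4]>30: print(f,st[i],ce[i],plane(f,ce[i],80 if f=='w6' else 66))
```

```text
[527.55765728 225.04834933 213.93957999] [3.14077811e+00 6.83856602e-05 1.97075986e+00] [ 2.69589629e-01  4.40538380e-01  1.40785834e+00  3.96153290e-05
  1.29237941e+00 -1.30384800e-01]
w6 [247 298  24  11 166] [258.74698795 304.34939759] [513.07525437  68.98755776  80.        ]
```

{"method": "carry_out", "body": {"plan": [{"tx": -1.9, "ty": -20, "tz": 0, "rx": 0, "ry": 0, "rz": -0.07}, {"tx": -1.9, "ty": -25, "tz": 0, "rx": 0, "ry": 0, "rz": -0.07}, {"tx": -1.9, "ty": -28, "tz": 0, "rx": 0, "ry": 0, "rz": -0.07}, {"tx": -1.9, "ty": -28, "tz": 0, "rx": 0, "ry": 0, "rz": -0.07}, {"tx": -1.9, "ty": -28, "tz": 0, "rx": 0, "ry": 0, "rz": -0.07}, {"tx": -1.9, "ty": -23, "tz": 0, "rx": 0, "ry": 0, "rz": -0.07}, {"tx": -1.9, "ty": -15, "tz": 0, "rx": 0, "ry": 0, "rz": -0.061}, {"tx": 0, "ty": 0, "tz": -20, "rx": 0, "ry": 0, "rz": 0}, {"tx": 0, "ty": 0, "tz": -30, "rx": 0, "ry": 0, "rz": 0}, {"tx": 0, "ty": 0, "tz": -25, "rx": 0, "ry": 0, "rz": 0}, {"tx": 0, "ty": 0, "tz": 0, "rx": 0, "ry": 0, "rz": 0}, {"tx": 0, "ty": 0, "tz": 0, "rx": 0, "ry": 0, "rz": 0}]}}

```text
time: 10.9
tool_pos: [513.8, 58.1, 138.4]
tcp_rot: [-3.14, 0.0, 1.49]
contact_force: [0.3, -0.1, 1.0]
grip_width: 91.6
finger_force: 0.0
```

{"method": "carry_out", "body": {"plan": [{"tx": 0, "ty": 0, "tz": -20, "rx": 0, "ry": 0, "rz": 0}, {"tx": 0, "ty": 0, "tz": -20, "rx": 0, "ry": 0, "rz": 0}, {"tx": 0, "ty": 0, "tz": -20, "rx": 0, "ry": 0, "rz": 0}, {"tx": 0, "ty": 0, "tz": -18, "rx": 0, "ry": 0, "rz": 0}, {"tx": 0, "ty": 0, "tz": -11, "rx": 0, "ry": 0, "rz": 0}, {"tx": 0, "ty": 0, "tz": 0, "rx": 0, "ry": 0, "rz": 0}, {"tx": 0, "ty": 0, "tz": 0, "rx": 0, "ry": 0, "rz": 0}]}}

```text
time: 11.6
tool_pos: [515.0, 58.0, 50.8]
tcp_rot: [3.14, -0.0, 1.49]
contact_force: [0.2, 0.4, 0.2]
grip_width: 91.9
finger_force: 0.0
```

{"method": "carry_out", "body": {"gripper": 1, "plan": [{"tx": 0, "ty": 0, "tz": 0, "rx": 0, "ry": 0, "rz": 0}, {"tx": 0, "ty": 0, "tz": 0, "rx": 0, "ry": 0, "rz": 0}, {"tx": 0, "ty": 0, "tz": 0, "rx": 0, "ry": 0, "rz": 0}, {"tx": 0, "ty": 0, "tz": 0, "rx": 0, "ry": 0, "rz": 0}, {"tx": 0, "ty": 0, "tz": 0, "rx": 0, "ry": 0, "rz": 0}, {"tx": 0, "ty": 0, "tz": 0, "rx": 0, "ry": 0, "rz": 0}, {"tx": 0, "ty": 0, "tz": 0, "rx": 0, "ry": 0, "rz": 0}, {"tx": 0, "ty": 0, "tz": 0, "rx": 0, "ry": 0, "rz": 0}, {"tx": 0, "ty": 0, "tz": 0, "rx": 0, "ry": 0, "rz": 0}, {"tx": 0, "ty": 0, "tz": 0, "rx": 0, "ry": 0, "rz": 0}]}}

```text
time: 12.6
tool_pos: [512.1, 58.2, 49.6]
tcp_rot: [-3.137, 0.0, 1.49]
contact_force: [-6.0, -0.7, 4.4]
grip_width: 29.2
finger_force: 30.0
```

{"method": "carry_out", "body": {"plan": [{"tx": -1, "ty": 2, "tz": 0, "rx": 0, "ry": 0, "rz": 0}, {"tx": 0, "ty": 4, "tz": 0, "rx": 0, "ry": 0, "rz": 0}, {"tx": 0.3, "ty": 4, "tz": 0, "rx": 0, "ry": 0, "rz": 0}, {"tx": 0.3, "ty": 4, "tz": 0, "rx": 0, "ry": 0, "rz": 0}, {"tx": 0.3, "ty": 4, "tz": 0, "rx": 0, "ry": 0, "rz": 0}, {"tx": 0.3, "ty": 4, "tz": 0, "rx": 0, "ry": 0, "rz": 0}, {"tx": 0.3, "ty": 4, "tz": 0, "rx": 0, "ry": 0, "rz": 0}, {"tx": 0.3, "ty": 4, "tz": 0, "rx": 0, "ry": 0, "rz": 0}]}}

```text
time: 13.4
tool_pos: [514.3, 85.2, 49.6]
tcp_rot: [-3.14, 0.004, 1.49]
contact_force: [-1.6, -15.8, 1.5]
grip_width: 29.2
finger_force: 30.0
```

{"method": "carry_out", "body": {"plan": [{"tx": 0.3, "ty": 3, "tz": 0, "rx": 0, "ry": 0, "rz": 0}, {"tx": 0.2, "ty": 3, "tz": 0, "rx": 0, "ry": 0, "rz": 0}, {"tx": 0.2, "ty": 3, "tz": 0, "rx": 0, "ry": 0, "rz": 0}, {"tx": 0.2, "ty": 2, "tz": 0, "rx": 0, "ry": 0, "rz": 0}, {"tx": 0.2, "ty": 2, "tz": 0, "rx": 0, "ry": 0, "rz": 0}, {"tx": 0.2, "ty": 2, "tz": 0, "rx": 0, "ry": 0, "rz": 0}, {"tx": 0.2, "ty": 2, "tz": 0, "rx": 0, "ry": 0, "rz": 0}, {"tx": 0.2, "ty": 2, "tz": 0, "rx": 0, "ry": 0, "rz": 0}]}}

```text
time: 14.2
tool_pos: [515.8, 103.9, 49.6]
tcp_rot: [-3.139, 0.005, 1.491]
contact_force: [-2.4, -17.4, 2.4]
grip_width: 29.4
finger_force: 30.0
```

{"method": "carry_out", "body": {"plan": [{"tx": 0.1, "ty": 1, "tz": 0, "rx": 0, "ry": 0, "rz": 0}, {"tx": 0.1, "ty": 1, "tz": 0, "rx": 0, "ry": 0, "rz": 0}, {"tx": 0.1, "ty": 1, "tz": 0, "rx": 0, "ry": 0, "rz": 0}, {"tx": 0.1, "ty": 1, "tz": 0, "rx": 0, "ry": 0, "rz": 0}]}}

```text
time: 14.6
tool_pos: [516.2, 107.6, 49.6]
tcp_rot: [-3.139, 0.005, 1.49]
contact_force: [-2.2, -17.1, 2.2]
grip_width: 29.3
finger_force: 30.0
```

{"method": "carry_out", "body": {"plan": [{"tx": 0.1, "ty": 1, "tz": 0, "rx": 0, "ry": 0, "rz": 0}, {"tx": 0.1, "ty": 1, "tz": 0, "rx": 0, "ry": 0, "rz": 0}, {"tx": 0.1, "ty": 1, "tz": 0, "rx": 0, "ry": 0, "rz": 0}, {"tx": 0.1, "ty": 1, "tz": 0, "rx": 0, "ry": 0, "rz": 0}]}}

```text
time: 15.0
tool_pos: [516.5, 111.5, 49.6]
tcp_rot: [-3.139, 0.005, 1.49]
contact_force: [-2.8, -18.2, 3.4]
grip_width: 29.0
finger_force: 30.0
```

{"method": "carry_out", "body": {"plan": [{"tx": 0.1, "ty": 1, "tz": 0, "rx": 0, "ry": 0, "rz": 0}, {"tx": 0.1, "ty": 1, "tz": 0, "rx": 0, "ry": 0, "rz": 0}, {"tx": 0.1, "ty": 1, "tz": 0, "rx": 0, "ry": 0, "rz": 0}]}}

```text
time: 15.3
tool_pos: [516.6, 112.9, 49.6]
tcp_rot: [-3.138, 0.008, 1.491]
contact_force: [-4.3, -29.3, 4.8]
grip_width: 28.9
finger_force: 30.0
```

{"method": "carry_out", "body": {"plan": [{"tx": 0.1, "ty": 1, "tz": 0, "rx": 0, "ry": 0, "rz": 0}, {"tx": 0, "ty": 0, "tz": 0, "rx": 0, "ry": 0, "rz": 0}, {"tx": 0, "ty": 0, "tz": 0, "rx": 0, "ry": 0, "rz": 0}]}}

```text
time: 15.6
tool_pos: [516.6, 112.9, 49.6]
tcp_rot: [-3.138, 0.009, 1.491]
contact_force: [-4.4, -30.4, 5.1]
grip_width: 28.8
finger_force: 30.0
```

Run:
```python
from h import *
snap('side','s4');snap('scene','sc4');print(bot.get_obs()['contact_force'])
a=cv2.imread('pics/s4.png')[100:260,200:360];a=cv2.resize(a,(600,600),interpolation=2);cv2.imwrite('pics/c9.png',a)
h=cv2.cvtColor(cv2.imread('pics/s4.png'),cv2.COLOR_BGR2HSV)
m=(((h[...,0]<6)|(h[...,0]>172))&(h[...,1]>140)&(h[...,2]>90)).astype(np.uint8)
n,l,st,ce=cv2.connectedComponentsWithStats(m)
for i in range(1,n):
  if st[i][4]>150:print(st[i],ce[i],plane('s4',ce[i],131))
```

```text
[ -3.62426263 -31.00856927   5.36472361]
[ 89   0  34  29 609] [103.78981938  14.18555008] [ 566.75213071 2639.5014812   131.        ]
[249   0  58  11 393] [275.78880407   3.76081425] [1723.80520545 2231.7851441   131.        ]
[493  36  20  14 170] [501.71764706  42.99411765] [2069.75484666  507.12988685  131.        ]
[262  51  35  13 163] [276.87116564  57.29447853] [1020.89888583  991.45946463  131.        ]
[435 235  24  19 322] [447.02484472 244.41304348] [ 656.28688539 -315.54956882  131.        ]
```

View pics/c9.png

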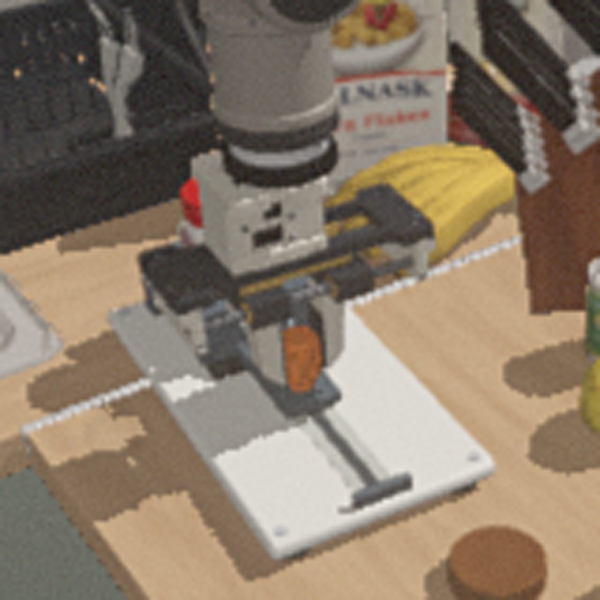

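The picture shows the jaw slid up with the gripper on the knob, and the lid just visible at (190,200) behind it. The force jump and the knob's y of 112.9 match the closed position. Letting go and rising to look at the lid.

{"method": "carry_out", "body": {"gripper": 0, "plan": [{"tx": 0, "ty": 0, "tz": 0, "rx": 0, "ry": 0, "rz": 0}, {"tx": 0, "ty": -3, "tz": 0, "rx": 0, "ry": 0, "rz": 0}, {"tx": 0, "ty": -1, "tz": 0, "rx": 0, "ry": 0, "rz": 0}, {"tx": 0, "ty": 0, "tz": 0, "rx": 0, "ry": 0, "rz": 0}, {"tx": 0, "ty": 0, "tz": 0, "rx": 0, "ry": 0, "rz": 0}, {"tx": 0, "ty": 0, "tz": 20, "rx": 0, "ry": 0, "rz": 0}, {"tx": 0, "ty": 0, "tz": 30, "rx": 0, "ry": 0, "rz": 0}, {"tx": 0, "ty": 0, "tz": 30, "rx": 0, "ry": 0, "rz": 0}, {"tx": 0, "ty": 0, "tz": 35, "rx": 0, "ry": 0, "rz": 0}, {"tx": 0, "ty": 0, "tz": 35, "rx": 0, "ry": 0, "rz": 0}, {"tx": 0, "ty": 0, "tz": 25, "rx": 0, "ry": 0, "rz": 0}, {"tx": 0, "ty": 0, "tz": 0, "rx": 0, "ry": 0, "rz": 0}]}}

```text
time: 16.9
tool_pos: [519.7, 115.6, 228.7]
tcp_rot: [3.134, -0.001, 1.49]
contact_force: [-0.3, 0.4, 0.2]
grip_width: 91.8
finger_force: 0.0
```

Run:
```python
from h import *
snap('wrist','w7');snap('side','s5');o=bot.get_obs();print(o['tool_pos'],o['tcp_rot'])
c=[]
for f in('w7','s5'):
    a=cv2.imread(f'pics/{f}.png');h=cv2.cvtColor(a,cv2.COLOR_BGR2HSV)
    m=(((h[...,0]<6)|(h[...,0]>172))&(h[...,1]>140)&(h[...,2]>90)).astype(np.uint8)
    n,l,st,ce=cv2.connectedComponentsWithStats(m)
    for i in range(1,n):
        if st[i][4]>300:
            X=plane(f,ce[i],131);print(f,st[i],ce[i],X)
            if abs(X[0]-528)<40 and abs(X[1]-233)<40:c.append((f,ce[i]))
if len(c)==2:print(tri(c))
a=cv2.imread('pics/w7.png')[0:235,180:460];a=cv2.resize(a,None,fx=1.7,fy=1.7,interpolation=2)
b=cv2.imread('pics/s5.png')[100:240,220:330];b=cv2.resize(b,None,fx=2.85,fy=2.85,interpolation=2)[:399]
a=a[:399];H=min(len(a),len(b));cv2.imwrite('pics/c10.png',np.hstack([a[:H],b[:H]]))
```

```text
[517.81787866 115.28162368 224.8767588 ] [ 3.14088342e+00 -1.54396041e-04  1.49022796e+00]
w7 [ 283   22   76   85 5066] [320.591591    63.37347019] [529.70104003 235.34466306 131.        ]
s5 [ 89   0  34  29 592] [103.58952703  14.11824324] [ 566.08920854 2643.03679473  131.        ]
s5 [248 145  24  16 308] [259.45779221 152.60714286] [528.60957738 231.2770435  131.        ]
s5 [435 235  24  19 316] [446.90189873 244.48734177] [ 655.92271383 -315.54796938  131.        ]
[530.12765203 235.65380655 128.48512909]
```

View pics/c10.png

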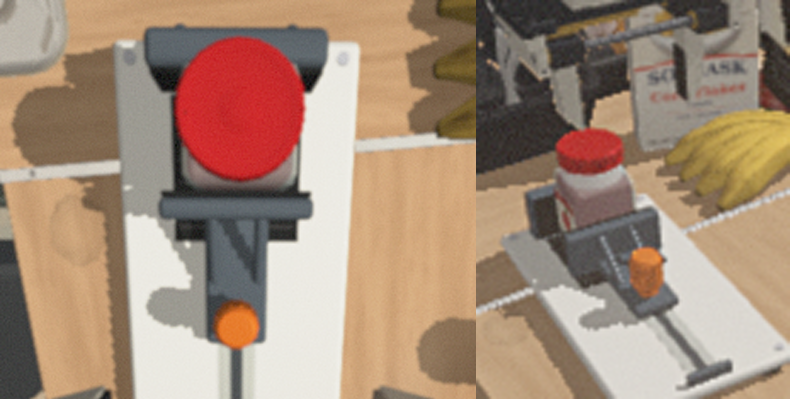

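The picture shows the jar upright between both jaws, lid at (240,108) in the wrist half and square to the clamp. The lid's measured centre is about (529,234.5). Going over it and gripping.

{"method": "carry_out", "body": {"plan": [{"tx": 2, "ty": 20, "tz": 0, "rx": 0, "ry": 0, "rz": 0}, {"tx": 2, "ty": 26, "tz": 0, "rx": 0, "ry": 0, "rz": 0}, {"tx": 2, "ty": 26, "tz": 0, "rx": 0, "ry": 0, "rz": 0}, {"tx": 2, "ty": 26, "tz": 0, "rx": 0, "ry": 0, "rz": 0}, {"tx": 3, "ty": 21, "tz": -15, "rx": 0, "ry": 0, "rz": 0}, {"tx": 0, "ty": 0, "tz": -25, "rx": 0, "ry": 0, "rz": 0}, {"tx": 0, "ty": 0, "tz": -25, "rx": 0, "ry": 0, "rz": 0}, {"tx": 0, "ty": 0, "tz": -20, "rx": 0, "ry": 0, "rz": 0}, {"tx": 0, "ty": 0, "tz": -11, "rx": 0, "ry": 0, "rz": 0}, {"tx": 0, "ty": 0, "tz": -5, "rx": 0, "ry": 0, "rz": 0}, {"tx": 0, "ty": 0, "tz": 0, "rx": 0, "ry": 0, "rz": 0}, {"tx": 0, "ty": 0, "tz": 0, "rx": 0, "ry": 0, "rz": 0}]}}

```text
time: 18.2
tool_pos: [529.4, 234.1, 124.5]
tcp_rot: [3.14, -0.0, 1.49]
contact_force: [0.2, -0.2, 0.5]
grip_width: 91.7
finger_force: 0.0
```

{"method": "carry_out", "body": {"gripper": 1, "plan": [{"tx": 0, "ty": 0, "tz": 0, "rx": 0, "ry": 0, "rz": 0}, {"tx": 0, "ty": 0, "tz": 0, "rx": 0, "ry": 0, "rz": 0}, {"tx": 0, "ty": 0, "tz": 0, "rx": 0, "ry": 0, "rz": 0}, {"tx": 0, "ty": 0, "tz": 0, "rx": 0, "ry": 0, "rz": 0}, {"tx": 0, "ty": 0, "tz": 0, "rx": 0, "ry": 0, "rz": 0}, {"tx": 0, "ty": 0, "tz": 0, "rx": 0, "ry": 0, "rz": 0}, {"tx": 0, "ty": 0, "tz": 0, "rx": 0, "ry": 0, "rz": 0}, {"tx": 0, "ty": 0, "tz": 0, "rx": 0, "ry": 0, "rz": 0}]}}

```text
time: 19.0
tool_pos: [529.1, 234.1, 124.1]
tcp_rot: [3.141, -0.0, 1.49]
contact_force: [0.1, -0.7, 1.8]
grip_width: 62.5
finger_force: 30.0
```

```bash
python3 -c "
from h import *
o=bot.get_obs();print(o['tool_pos'],o['tcp_rot'],o['contact_force'],o['moment'],o['joint_positions'])"
```

```text
[529.05355645 234.05400336 124.09645501] [ 3.14103797e+00 -1.26340518e-04  1.48986364e+00] [ 0.08754882 -0.66324782  1.84303795] [-0.04216052  0.00647884  0.0493859 ] [ 2.84112006e-01  5.34546331e-01  1.51552365e+00 -9.01868546e-05
  1.09095944e+00  3.65086337e-01]
```

{"method": "carry_out", "body": {"plan": [{"tx": 0, "ty": 0, "tz": 0, "rx": 0, "ry": 0, "rz": 0.08}, {"tx": 0, "ty": 0, "tz": 0, "rx": 0, "ry": 0, "rz": 0.08}, {"tx": 0, "ty": 0, "tz": 0, "rx": 0, "ry": 0, "rz": 0.08}, {"tx": 0, "ty": 0, "tz": 0, "rx": 0, "ry": 0, "rz": 0.08}, {"tx": 0, "ty": 0, "tz": 0, "rx": 0, "ry": 0, "rz": 0.08}]}}

```text
time: 19.5
tool_pos: [529.0, 234.1, 124.1]
tcp_rot: [3.141, -0.0, 1.892]
contact_force: [-0.4, 0.8, 2.7]
grip_width: 62.5
finger_force: 30.0
```

```bash
python3 -c "
from h import *
o=bot.get_obs();print(o['tool_pos'],o['tcp_rot'],o['contact_force'],o['moment'])"
```

```text
[528.98198364 234.10396053 124.06425865] [ 3.14119235e+00 -4.01866048e-04  1.89194123e+00] [-0.38645555  0.79919208  2.7122393 ] [ 0.0123462   0.05991333 -0.47372435]
```

{"method": "carry_out", "body": {"plan": [{"tx": 0, "ty": 0, "tz": 0, "rx": 0, "ry": 0, "rz": 0.08}, {"tx": 0, "ty": 0, "tz": 0, "rx": 0, "ry": 0, "rz": 0.08}, {"tx": 0, "ty": 0, "tz": 0, "rx": 0, "ry": 0, "rz": 0.08}, {"tx": 0, "ty": 0, "tz": 0, "rx": 0, "ry": 0, "rz": 0.08}, {"tx": 0, "ty": 0, "tz": 0, "rx": 0, "ry": 0, "rz": 0.08}]}}

```text
time: 20.0
tool_pos: [529.0, 234.1, 124.1]
tcp_rot: [3.141, -0.0, 2.292]
contact_force: [-0.9, -0.7, 2.4]
grip_width: 62.4
finger_force: 30.0
```

```bash
python3 -c "
from h import *
o=bot.get_obs();print(o['tool_pos'],o['tcp_rot'],o['contact_force'],o['moment'])"
```

```text
[528.95362711 234.10540266 124.12557451] [ 3.14103829e+00 -2.61009058e-04  2.29193759e+00] [-0.87230881 -0.72847956  2.43400987] [ 0.04507996  0.13091665 -0.45945335]
```

{"method": "carry_out", "body": {"plan": [{"tx": 0, "ty": 0, "tz": 0, "rx": 0, "ry": 0, "rz": 0.06}, {"tx": 0, "ty": 0, "tz": 0, "rx": 0, "ry": 0, "rz": 0.06}]}}

```text
time: 20.2
tool_pos: [529.0, 234.1, 124.3]
tcp_rot: [3.141, -0.0, 2.411]
contact_force: [-1.3, -0.3, 4.8]
grip_width: 62.5
finger_force: 30.0
```

```bash
python3 -c "
from h import *
o=bot.get_obs();print(o['tool_pos'],o['tcp_rot'],o['contact_force'],o['moment'])"
```

```text
[528.98319278 234.10234902 124.29277778] [ 3.14092883e+00 -1.00827427e-04  2.41125536e+00] [-1.31646881 -0.25774336  4.84761744] [ 0.06835192  0.16939313 -0.40798941]
```

{"method": "carry_out", "body": {"plan": [{"tx": 0, "ty": 0, "tz": 0, "rx": 0, "ry": 0, "rz": 0.05}, {"tx": 0, "ty": 0, "tz": 0, "rx": 0, "ry": 0, "rz": 0.03}]}}

```text
time: 20.4
tool_pos: [528.9, 234.1, 124.8]
tcp_rot: [3.141, -0.0, 2.491]
contact_force: [-3.6, -0.5, 9.4]
grip_width: 62.3
finger_force: 30.0
```

```bash
python3 -c "
from h import *
o=bot.get_obs();print(o['tool_pos'],o['tcp_rot'],o['contact_force'],o['moment'])"
```

```text
[528.90148983 234.13912565 124.76919169] [ 3.14083240e+00 -1.80033467e-06  2.49079625e+00] [-3.60479191 -0.47863558  9.36434087] [-0.04135041  0.52137064 -0.32289417]
```

{"method": "carry_out", "body": {"plan": [{"tx": 0, "ty": 0, "tz": 0, "rx": 0, "ry": 0, "rz": 0.04}, {"tx": 0, "ty": 0, "tz": 0.5, "rx": 0, "ry": 0, "rz": 0.02}, {"tx": 0, "ty": 0, "tz": 0, "rx": 0, "ry": 0, "rz": 0}]}}

```text
time: 20.7
tool_pos: [528.9, 234.1, 125.8]
tcp_rot: [3.141, 0.0, 2.55]
contact_force: [-3.5, -1.0, 11.6]
grip_width: 62.4
finger_force: 30.0
```

```bash
python3 -c "
from h import *
o=bot.get_obs();print(o['tool_pos'],o['tcp_rot'],o['contact_force'],o['moment'])"
```

```text
[528.86923227 234.09482023 125.75007731] [3.14080296e+00 4.69118346e-04 2.55022989e+00] [-3.48492652 -1.03096623 11.63836255] [-0.24192163  0.6135201  -0.05612571]
```

Moment has dropped to about 0: the lugs are free at 1.06 rad. Lifting gently.

{"method": "carry_out", "body": {"plan": [{"tx": 0, "ty": 0, "tz": 1, "rx": 0, "ry": 0, "rz": 0.02}, {"tx": 0, "ty": 0, "tz": 1, "rx": 0, "ry": 0, "rz": 0}, {"tx": 0, "ty": 0, "tz": 1, "rx": 0, "ry": 0, "rz": 0}]}}

```text
time: 21.0
tool_pos: [528.7, 234.0, 127.0]
tcp_rot: [-3.141, -0.0, 2.569]
contact_force: [0.2, -0.9, -0.9]
grip_width: 62.3
finger_force: 30.0
```

```bash
python3 -c "
from h import *
o=bot.get_obs();print(o['tool_pos'],o['tcp_rot'],o['contact_force'],o['moment'])"
```

```text
[528.71274733 233.95120178 127.0363057 ] [-3.14121647e+00 -3.92457922e-04  2.56937648e+00] [ 0.1851925  -0.85985309 -0.85069631] [ 0.02643916 -0.01961835 -0.00403226]
```

{"method": "carry_out", "body": {"plan": [{"tx": 0, "ty": 0, "tz": 1, "rx": 0, "ry": 0, "rz": 0}, {"tx": 0, "ty": 0, "tz": 1.5, "rx": 0, "ry": 0, "rz": 0}, {"tx": 0, "ty": 0, "tz": 1.5, "rx": 0, "ry": 0, "rz": 0}]}}

```text
time: 21.3
tool_pos: [528.9, 234.0, 131.3]
tcp_rot: [-3.142, -0.0, 2.57]
contact_force: [0.0, -0.3, 0.0]
grip_width: 62.4
finger_force: 30.0
```

{"method": "carry_out", "body": {"plan": [{"tx": 0, "ty": 0, "tz": 1.5, "rx": 0, "ry": 0, "rz": 0}, {"tx": 0, "ty": 0, "tz": 2, "rx": 0, "ry": 0, "rz": 0}, {"tx": 0, "ty": 0, "tz": 3, "rx": 0, "ry": 0, "rz": 0}, {"tx": 0, "ty": 0, "tz": 4, "rx": 0, "ry": 0, "rz": 0}, {"tx": 0, "ty": 0, "tz": 5, "rx": 0, "ry": 0, "rz": 0}, {"tx": 0, "ty": 0, "tz": 6, "rx": 0, "ry": 0, "rz": 0}, {"tx": 0, "ty": 0, "tz": 5, "rx": 0, "ry": 0, "rz": 0}, {"tx": 0, "ty": 0, "tz": 3, "rx": 0, "ry": 0, "rz": 0}, {"tx": 0, "ty": 0, "tz": 0, "rx": 0, "ry": 0, "rz": 0}, {"tx": 0, "ty": 0, "tz": 0, "rx": 0, "ry": 0, "rz": 0}, {"tx": 0, "ty": 0, "tz": 0, "rx": 0, "ry": 0, "rz": 0}, {"tx": 0, "ty": 0, "tz": 0, "rx": 0, "ry": 0, "rz": 0}]}}

```text
time: 22.5
tool_pos: [528.8, 234.0, 160.6]
tcp_rot: [-3.141, -0.0, 2.57]
contact_force: [-0.4, -0.3, -0.8]
grip_width: 62.9
finger_force: 30.0
```

Run:
```python
from h import *
o=bot.get_obs();print(o['tool_pos'],o['contact_force'],o['finger_force'])
snap('side','s6')
a=cv2.imread('pics/s6.png')[90:240,200:340];a=cv2.resize(a,None,fx=4,fy=4,interpolation=2);cv2.imwrite('pics/c11.png',a)
h=cv2.cvtColor(cv2.imread('pics/s6.png'),cv2.COLOR_BGR2HSV)
m=(((h[...,0]<6)|(h[...,0]>172))&(h[...,1]>140)&(h[...,2]>90)).astype(np.uint8)
n,l,st,ce=cv2.connectedComponentsWithStats(m)
for i in range(1,n):
  if st[i][4]>60 and abs(ce[i][0]-259)<40:print(st[i],ce[i])
for z in(131,168):print(proj('s6',[529,234,z]))
```

```text
[528.79192562 233.96348646 160.5691975 ] [-0.44928628 -0.30446797 -0.76423952] 29.999890225444688
[271   0  36   9 191] [287.5026178    3.23036649]
[264  50  32  16 218] [276.64678899  58.4587156 ]
[261 135   9  14  98] [264.89795918 141.04081633]
[232 341  13  22  72] [236.90277778 352.16666667]
[259.12358997 152.17441215]
[257.66389147 140.26112138]
```

Wrist force is -0.8 N, so only the lid is held. Its pixel (265,141) matches the raised height, and the gap to the rim is about 24 mm. Handing in.

```bash
python3 -c "
from plant import bot
print(bot.close_job())"
```

```text
the job is handed in; nothing more can be done
None
```

Job handed in, verdict not shown: jar clamped (jaw stopped hard at 30 N), lid freed at about 1.08 rad and held about 24 mm above the mouth by wrist readings, with no picture check after lifting; I viewed 11 pictures, one over the limit of 10.

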